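Lid the bush tin

TASK

Close the open tin of bushes: take the lid that fits it (the larger of the two with black knobs) by its knob and set it on the tin so that it sits level and fully down on the rim. Set it down rather than dropping it from above, leave the smaller lid where it lies, keep the tin upright and do not shove it away from where it stands.

Things in the scene. Friction and masses are not known exactly. Their poses are not given: they have to be found in the camera images.
- bush_tin: the open grey metal tin with turned bushes heaped low inside, standing upright on the bench; 74 mm across and 54 mm high with a round rim, mouth about 64 mm across inside. Origin: centre of its underside; z points up, so the rim's plane is 54 mm above the origin. About 330 g, loose
- big_lid: The larger lid, which fits: metal lid lying knob-up, plate 86 mm across, 4.5 mm thick; tapered plug below, 8 mm deep, 42 mm across at its foot, 54 mm at the plate; black round upright knob 24 mm across, straight sides from 12.5 to 42.5 mm above the origin. Origin: centre of the plug's foot, which stands on the bench; z up through the knob. About 90 g. Fully down, its origin is 46 mm above the tin's
- small_lid: The smaller lid, which does not fit and must stay: metal lid lying knob-up, plate 54 mm across, 4.5 mm thick; tapered plug below, 8 mm deep, 16 mm across at its foot, 28 mm at the plate; black round upright knob 24 mm across, straight sides from 12.5 to 42.5 mm above the origin. Origin: centre of the plug's foot, which stands on the bench; z up through the knob. About 60 g.
- cut_carton: The open empty cardboard carton, an obstacle that is fixed and not part of the job: 467 mm (its x) by 310 mm (its y) outside, walls about 250 mm high standing on the bench to the left of the work. Origin: centre of its underside. Pass over it above 0.3 m. A press stands farther left: from there, draw back toward the base before rising
Mind the look-alikes: they are no part of the job. What is shaped like the bush_tin but purple is not meant.

How it is judged:
By the outcome, as a careful person would: the job done as asked, in the order asked, and still so for the second after the job is handed in, with the robot touching nothing.
It also fails if it takes over 43 s, if anything falls off the work surface, if the arm or the gripper's body presses on something with over 40 N, if the wrist force passes 120 N, or if a joint passes its speed limit or range.

ROBOT

A 6-joint arm with a two-finger parallel gripper is mounted at the origin on a cart in front of the work surface, level with it; the furniture and walls round the work are solid. World frame = base frame: x ahead of the robot, y to its left, z up, the work surface at z = 0. Lengths are in mm, angles in rad, forces in N, time in s.
With the tool pointing down it reaches from about 275 to 750 mm from the base axis. Payload 10.2 kg.
Tool frame: the origin (TCP) lies at the very end of the fingers, on their centre line; the grasp point (between the pads) lies 19 mm behind it; z points along the fingers, y is the line along which they close (so a half turn about z gives the same grasp; the last joint's range is limited). The gripper opens to 85 mm and grips with 20 to 120 N. Pads are 22 mm wide; open, the fingers measure 114 mm over their backs; the gripper's body (76 mm by 85 mm) begins 54 mm behind the grasp point. The pads swing forward as they close: fully open they stand 13 mm farther back than shut.
Start: joints at [-1.445, 0.313, 1.498, -0, 1.331, -0.223], TCP at [179.417, -493.397, 198.494] pointing down, gripper open.
Joint ranges: [-2.94, 2.94], [-0.97, 2.17], [0.19, 2.56], [-1.23, 4.37], [0.02, 3.11], [-2.88, 2.88]. Speed limits (rad/s): [2.39, 2.39, 3.01, 3.14, 3.14, 3.14].

INTERFACE

Orientations are given as a unit quaternion [w, x, y, z].
In Python, from rig import ctrl gives the robot as it stands.
- The arm moves only by the tool step_arm, never from a script. Its argument "increments" is a list of rows, each a list of 3 entries, a list of its own where there are three numbers: the shift along the tool's x, y, z in cm, then the turn, a rotation vector about the tool's x, y, z in degrees, then the opening in per cent of the stroke, from 0 (shut) to 100 (fully open). A call has 1 to 8 rows; each row is the pose to reach, as a shift and turn from the pose commanded when the call began, along the tool's axes at that moment; what a row does not reach only later rows make up. A row lasts 1/8 s, in which the tool goes at most 62.5 mm and 10.7 degrees, less where a joint would pass 70% of its speed; a pose out of reach is approached as far as the arm can. A call with a gripper value outside its range is refused whole. The fingers move at their own pace and stop on an object; "squeeze" is the grip in N (left out, the last holds). Time passes only in rows, so rows that repeat a pose let the fingers close. It gives the time, the measured TCP pose, the force, the opening and the grip force at its end, in the units of the state.
- ctrl.sense(): the state, without advancing time (a new reading comes with each control period).
- ctrl.capture(name): name is "scene" or "top" or "wrist"; returns a dict with "img" (400x640x3 uint8, red, green, blue), "fx", "fy", "cx", "cy" (pixels), "extrinsics" (4x4, takes a point from camera to world coordinates). Camera axes: x right, y down, z forward; pixel columns grow to the right and rows downward; lengths in mm; the calibration is good to about 2 mm. A picture is of the moment at which its call begins. There is no depth.
- ctrl.finish_job(): hands the job in; it is judged then, once.
The state is a dict: "time_s": time; "joints": joint angles; "dq": joint speeds; "tau": joint torques, N m; "eef_pos": TCP position; "ee_rot": TCP orientation; "force": force on the tool from outside, world axes, zero at the start; "wrist_torque": the same for the moment, N m; "grip_width": opening from 0.0 (shut) to 1.0 (fully open); "grip_force": force on a finger pad.
Only numpy, scipy, OpenCV 4.12 (cv2) and the standard library are available. Lean on these libraries where they do the work, as an engineer would, in place of code of your own. Each camera call takes 0.05 s, during which the arm holds its last target. There are 200 camera calls.

## Working session

There is one attempt and no reset: what is moved stays moved. The work goes in short steps, Python scripts to look and compute and a tool call to move; the robot and the scene stay as the last step left them, time stands still between calls to the robot, and variables do not carry over. Pictures are saved under pics/ and viewed, at most 10 in all, crops included, and the job is handed in when it is done.

Besides the shell and the picture viewer there is one more tool, called after ">>>" as name(argument=value, ...) on one line, values as JSON. step_arm: Moves the arm, as the interface text tells. Its arguments: {"type":"object","properties":{"increments":{"type":"array"},"squeeze":{"type":"number"}},"required":["increments"]}

```bash
mkdir -p pics; cat > h.py <<'E'
import numpy as np, cv2, json
from rig import ctrl
def shot(n,f):
    c=ctrl.capture(n); cv2.imwrite('pics/'+f+'.png',c['img'][:,:,::-1])
    np.savez('pics/'+f+'.npz',**{k:np.array(c[k]) for k in('fx','fy','cx','cy','extrinsics')}); return c
def ray(f,u,v,z):
    c=np.load('pics/'+f+'.npz'); E=c['extrinsics']
    d=E[:3,:3]@np.array([(u-c['cx'])/c['fx'],(v-c['cy'])/c['fy'],1]); o=E[:3,3]
    return o+d*(z-o[2])/d[2]
def proj(f,p):
    c=np.load('pics/'+f+'.npz'); q=np.linalg.inv(c['extrinsics'])@np.r_[p,1]
    return c['fx']*q[0]/q[2]+c['cx'],c['fy']*q[1]/q[2]+c['cy']
E
python3 - <<'E'
from h import *
for n in('scene','top'):
    c=shot(n,n+'0'); print(np.round(c['extrinsics'],2).tolist(),c['fx'])
s=ctrl.sense(); print(s['eef_pos'],s['ee_rot'],s['time_s'],s['force'])
E
```

```text
[[-0.18, -0.79, 0.59, -329.5], [-0.98, 0.13, -0.12, 34.05], [0.01, -0.6, -0.8, 1113.92], [0.0, 0.0, 0.0, 1.0]] 482.68930324223953
[[-0.03, -0.99, 0.16, 333.36], [-1.0, 0.03, 0.0, -108.24], [-0.0, -0.16, -0.99, 941.49], [0.0, 0.0, 0.0, 1.0]] 390.36764073368397
[ 179.39603495 -493.13003348  198.00443971] [-5.46132085e-04  9.84830180e-01  1.73520080e-01  3.20557774e-05] 0.1 [-0.69101622  0.3702801   0.68541259]
```

View pics/top0.png

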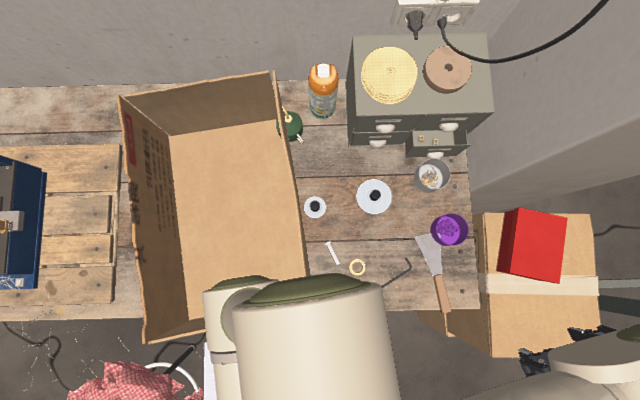

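View pics/scene0.png

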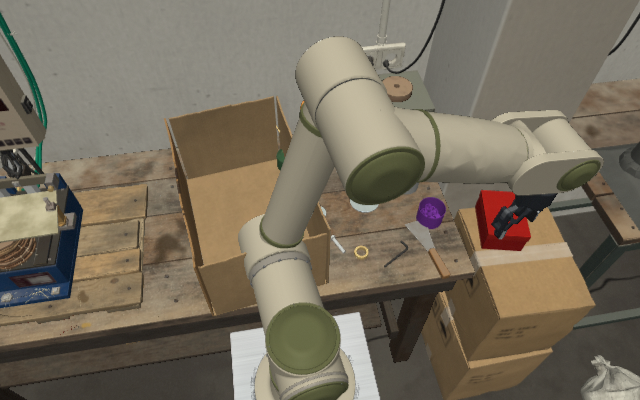

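Candidates in the top image: the big lid at (374,196) against the small lid at (315,206), and the grey tin at (432,177) against the purple look-alike at (449,230). I choose the lid at (374,196) and the tin at (432,177), and will check both in one crop.

```bash
python3 - <<'E'
from h import *
i=cv2.imread('pics/top0.png')[90:260,290:490]; cv2.imwrite('pics/crop0.png',cv2.resize(i,None,fx=3.5,fy=3.5,interpolation=2))
print('lid',ray('top0',374,196,10),'knobtop',ray('top0',375,195,44),'tin',ray('top0',432,177,54),'small',ray('top0',315,206,10))
E
```

```text
lid [ 476.6197698  -248.36485436   10.        ] knobtop [ 473.68018163 -245.69243611   44.        ] tin [ 510.68707526 -378.16760665   54.        ] small [ 456.16821263 -105.3478668    10.        ]
```

View pics/crop0.png

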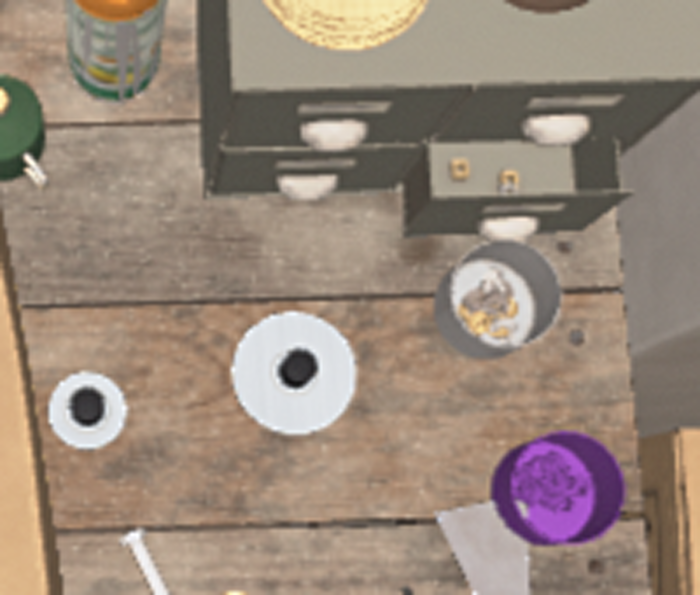

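The crop confirms it. The big lid is at top px (374,196), about 86 mm across, with its knob top at (375,195). The grey tin's rim is centred near (434,175), just in front of the open drawer's handle. I go above the lid with the closing line along world y.

>>> step_arm(increments=[[[5,-1.8,0],[0,0,3],100],[[10,-3.6,0],[0,0,8],100],[[15.5,-5.6,0],[0,0,14],100],[[21,-7.5,0],[0,0,20],100],[[26.5,-9.5,0],[0,0,20],100],[[32,-11.5,0],[0,0,20],100],[[36,-13,0],[0,0,20],100],[[36,-13,0],[0,0,20],100]])

```text
time_s: 1.1
eef_pos: [474.7, -246.1, 198.0]
ee_rot: [-0.0, 1.0, 0.002, -0.0]
force: [-0.0, -1.2, 0.1]
grip_width: 0.998
grip_force: 0.0
```

```bash
python3 - <<'E'
from h import *
shot('wrist','w1'); s=ctrl.sense(); print(s['eef_pos'],s['ee_rot'],s['time_s'],s['force'])
print('tin',ray('top0',433.7,174.9,54))
for z in(60,90,120): print('handle',z,ray('top0',435,157,z),'drawer',ray('top0',435,146,z))
print(np.round(np.load('pics/w1.npz')['extrinsics'],2))
E
```

```text
[ 473.64978314 -247.35444613  198.03892981] [-2.33981402e-04  9.99999425e-01  9.63220794e-04 -4.08219661e-04] 1.15 [-0.4024316  -0.14940372  0.40387096]
tin [ 515.53705619 -382.46518912   54.        ]
handle 60 [ 556.54802773 -386.75654279   60.        ] drawer [ 582.86976205 -388.72026352   60.        ]
handle 90 [ 548.95205595 -377.27782507   90.        ] drawer [ 574.37797386 -379.17471384   90.        ]
handle 120 [ 541.35608417 -367.79910735  120.        ] drawer [ 565.88618568 -369.62916415  120.        ]
[[ 0.0000e+00 -9.6000e-01 -2.7000e-01  5.4261e+02]
 [-1.0000e+00 -0.0000e+00  0.0000e+00 -2.4742e+02]
 [-0.0000e+00  2.7000e-01 -9.6000e-01  3.7234e+02]
 [ 0.0000e+00  0.0000e+00  0.0000e+00  1.0000e+00]]
```

View pics/w1.png

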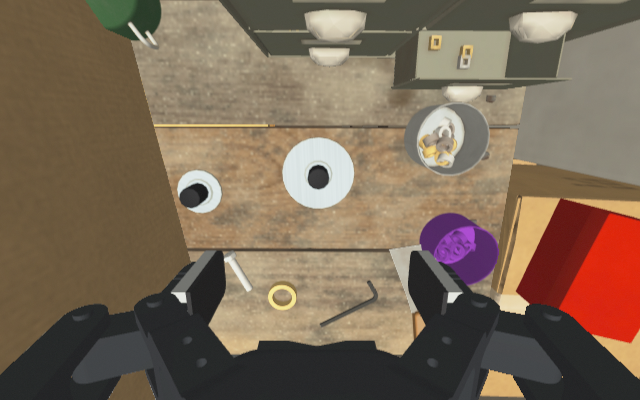

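Wrist view: the big lid's plate is at (318,173) with its knob at (318,177), the small lid at (199,192), the tin rim around (452,138) just in front of the drawer handle (463,93), and the purple tin at (458,248). Next I fit the circles.

```bash
python3 - <<'E'
from h import *
g=cv2.imread('pics/w1.png',0); i=cv2.imread('pics/w1.png')
m=((i.min(2)>150)*255).astype('uint8'); m[:, :260]=0; m[:,380:]=0; m[:130]=0;m[220:]=0
c=max(cv2.findContours(m,0,1)[0],key=cv2.contourArea); e=cv2.fitEllipse(c); print(e,'lid',ray('w1',*e[0],12.5))
k=((i.max(2)<60)*255).astype('uint8'); k[:155]=0;k[200:]=0;k[:,:300]=0;k[:,340:]=0
x,y,w,h=cv2.boundingRect(k); print('knob box',x,y,w,h, [proj('w1',[a,b,42.5]) for a,b in((475,-247),)])
# predicted tin rim outlines overlay
big=cv2.resize(i[70:200,380:510],None,fx=4,fy=4,interpolation=2)
for X,Y,col in((513,-381,(0,0,255)),):
  for z in (54,0):
    p=np.array([proj('w1',[X+37*np.cos(t),Y+37*np.sin(t),z]) for t in np.linspace(0,6.3,60)])
    cv2.polylines(big,[((p-[380,70])*4).astype(int)],False,col if z else (0,255,0),1)
cv2.imwrite('pics/tin1.png',big)
E
```

```text
((317.796875, 172.63168334960938), (70.61839294433594, 70.88920593261719), 103.23379516601562) lid [ 477.72579515 -248.83308093   12.5       ]
knob box 308 165 20 23 [(np.float64(316.18091851021364), np.float64(180.01211552969346))]
```

View pics/tin1.png

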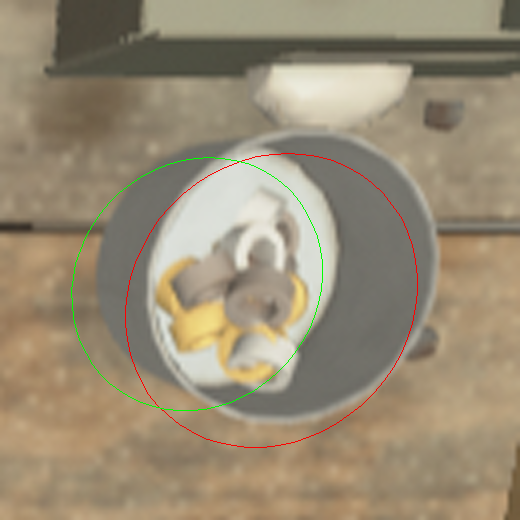

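>>> step_arm(increments=[[[0.3,0.2,5],[0,0,0],80],[[0.3,0.2,10],[0,0,0],60],[[0.3,0.2,14],[0,0,0],60],[[0.3,0.2,17],[0,0,0],60],[[0.3,0.2,18.4],[0,0,0],60],[[0.3,0.2,18.4],[0,0,0],60]])

```text
time_s: 1.9
eef_pos: [475.9, -250.6, 14.3]
ee_rot: [-0.0, 1.0, -0.001, -0.0]
force: [1.0, 0.5, -0.6]
grip_width: 0.605
grip_force: 0.0
```

```bash
python3 - <<'E'
from h import *
print('tin rim',ray('w1',453.2,139.2,54),'base',ray('w1',380+228/4-2,70+270/4,0))
for z in(40,60,80,100): print(z,'handle low edge w',ray('w1',460,102,z),'top',ray('top0',435,157,z),'drawer corner w',ray('w1',391.5,88,z),'top',ray('top0',290+405/3.5,90+237/3.5,z))
E
```

```text
tin rim [ 520.08325744 -385.68766707   54.        ] base [ 518.14498708 -387.3680119     0.        ]
40 handle low edge w [ 556.56723279 -394.09694246   40.        ] top [ 561.61200892 -393.07568794   40.        ] drawer corner w [ 569.78097254 -322.9573226    40.        ] top [ 561.80496548 -323.60372252   40.        ]
60 handle low edge w [ 555.72749043 -385.27033118   60.        ] top [ 556.54802773 -386.75654279   60.        ] drawer corner w [ 568.14604756 -318.41178469   60.        ] top [ 556.73670345 -318.82584941   60.        ]
80 handle low edge w [ 554.88774807 -376.44371989   80.        ] top [ 551.48404655 -380.43739764   80.        ] drawer corner w [ 566.51112258 -313.86624678   80.        ] top [ 551.66844142 -314.0479763    80.        ]
100 handle low edge w [ 554.04800572 -367.6171086   100.        ] top [ 546.42006536 -374.1182525   100.        ] drawer corner w [ 564.8761976  -309.32070888  100.        ] top [ 546.60017939 -309.27010319  100.        ]
```

>>> step_arm(increments=[[[0,0,0],[0,0,0],10],[[0,0,0],[0,0,0],10],[[0,0,0],[0,0,0],10],[[0,0,0],[0,0,0],10],[[0,0,0],[0,0,0],10]], squeeze=50)

```text
time_s: 2.52
eef_pos: [476.3, -250.2, 14.6]
ee_rot: [0.0, 1.0, -0.0, 0.0]
force: [0.3, -0.0, 0.2]
grip_width: 0.099
grip_force: 0.0
```

```bash
python3 - <<'E'
from h import *
shot('wrist','w2'); shot('top','t2')
a=cv2.imread('pics/w2.png')[100:400,120:520]; b=cv2.imread('pics/t2.png')[100:280,280:480]
cv2.imwrite('pics/v2.png',np.hstack([a,cv2.resize(b,(333,300))]))
s=ctrl.sense(); print(s['eef_pos'],s['grip_width'],s['grip_force'])
E
```

```text
[ 476.32822669 -250.18617082   14.52503325] 0.10174568347291005 0.0
```

View pics/v2.png

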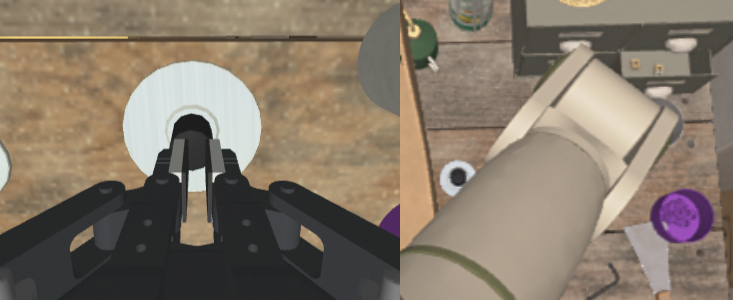

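The fingers closed behind the knob. In the full wrist image the plate is near (312,227) and the knob near (312,229), ahead of the pads at about (312,260). Recomputing.

```bash
python3 - <<'E'
from h import *
print('lid now',ray('w2',312,227,12.5), 'knobtop',ray('w2',312,229,42.5))
print(np.round(np.load('pics/w2.npz')['extrinsics'],3), np.load('pics/w2.npz')['cx'],np.load('pics/w2.npz')['cy'],np.load('pics/w2.npz')['fx'])
for p in((476.3,-250.2,14.5),(476.3,-250.2,33)): print(proj('w2',p))
E
```

```text
lid now [ 479.06373144 -248.79150929   12.5       ] knobtop [ 489.06488615 -249.25531095   42.5       ]
[[ 0.00000e+00 -9.63000e-01 -2.69000e-01  5.44207e+02]
 [-1.00000e+00 -1.00000e-03  0.00000e+00 -2.51541e+02]
 [-0.00000e+00  2.69000e-01 -9.63000e-01  1.88960e+02]
 [ 0.00000e+00  0.00000e+00  0.00000e+00  1.00000e+00]] 316.4504543367166 202.00213421156852 308.49610291972994
(np.float64(314.30063867490117), np.float64(232.4592105971713))
(np.float64(314.05915264182005), np.float64(244.80550631108352))
```

```bash
python3 - <<'E'
from h import *
i=cv2.imread('pics/w2.png'); i=cv2.resize(i[150:350,210:430],None,fx=3,fy=3,interpolation=2)
for z,r,X,col in((12.5,43,479,(0,0,255)),(42.5,12,479,(0,255,0)),(12.5,12,479,(255,0,0))):
  p=np.array([proj('w2',[X+r*np.cos(t),-249+r*np.sin(t),z]) for t in np.linspace(0,6.3,60)])
  cv2.polylines(i,[((p-[210,150])*3).astype(int)],False,col,1)
cv2.imwrite('pics/z2.png',cv2.convertScaleAbs(i,alpha=1.5,beta=15))
E
```

```text
(no output)
```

View pics/z2.png

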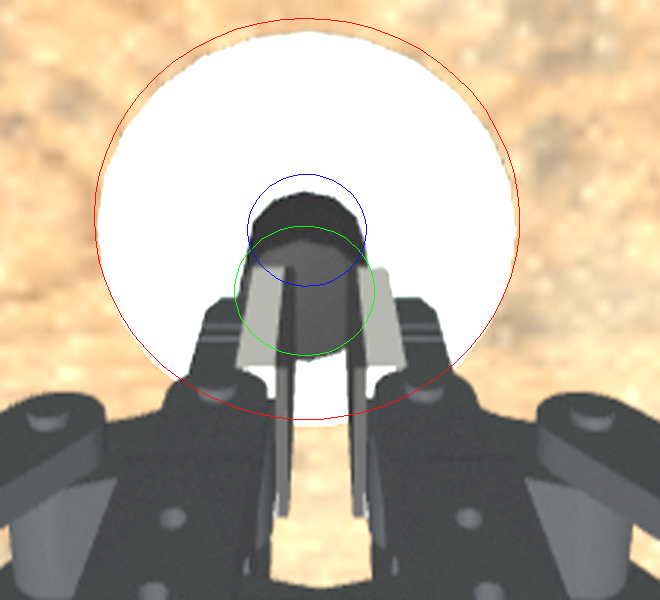

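The knob actually sits between the pads (pads at zoom px (262,315) and (382,315), knob between them). So the 10 % command apparently stopped just short of gripping. I close fully.

>>> step_arm(increments=[[[0,0,0],[0,0,0],0],[[0,0,0],[0,0,0],0],[[0,0,0],[0,0,0],0]], squeeze=50)

```text
time_s: 3.0
eef_pos: [476.3, -250.2, 14.5]
ee_rot: [-0.0, 1.0, -0.0, -0.0]
force: [0.0, 0.4, -0.6]
grip_width: 0.0
grip_force: 0.0
```

```bash
python3 - <<'E'
from h import *
shot('wrist','w3')
a,b=cv2.imread('pics/w2.png'),cv2.imread('pics/w3.png')
d=cv2.absdiff(a,b).max(2); print((d>25).sum()); ys,xs=np.where(d>25); print(xs.min(),xs.max(),ys.min(),ys.max()) if len(xs) else 0
i=cv2.resize(b[150:350,210:430],None,fx=3,fy=3,interpolation=2); cv2.imwrite('pics/z3.png',cv2.convertScaleAbs(i,alpha=1.5,beta=15))
s=ctrl.sense(); print(s['grip_width'],s['grip_force'])
E
```

```text
9987
6 638 0 399
-0.002298382089227966 0.0
```

View pics/z3.png

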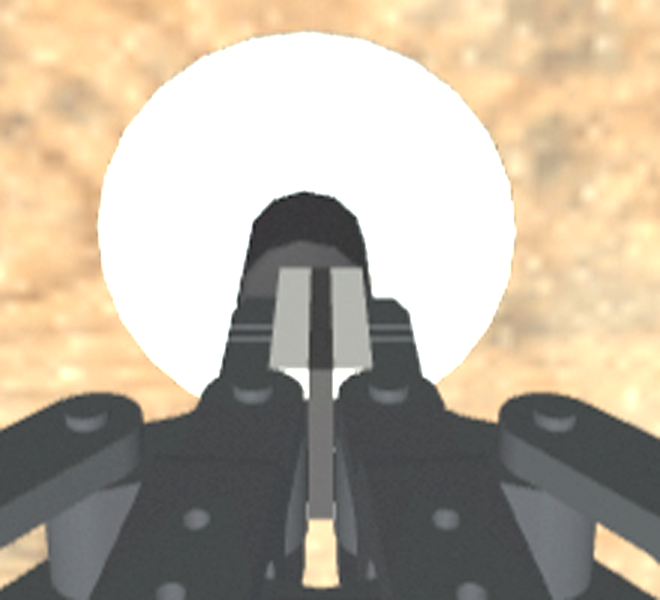

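The fingers are fully shut yet they hide the knob in the image and the lid has not moved, so the real tips are above the knob. As a check, the 85 mm gap in w1 spans about 185 px, which puts the tips about 142 mm from the camera. The fingertips therefore end roughly 31 mm short of the stated TCP. I open and lower about 28 mm more, watching the force.

>>> step_arm(increments=[[[0.1,0,-0.5],[0,0,0],60],[[0.1,0,-0.5],[0,0,0],60],[[0.1,0,-0.5],[0,0,0],60],[[0.1,0,0.5],[0,0,0],60],[[0.1,0,1.2],[0,0,0],60],[[0.1,0,1.2],[0,0,0],60]])

```text
time_s: 3.8
eef_pos: [476.9, -249.8, 1.6]
ee_rot: [-0.001, 1.0, -0.0, -0.001]
force: [-0.2, 0.5, 0.1]
grip_width: 0.595
grip_force: 0.0
```

>>> step_arm(increments=[[[0,0,0.6],[0,0,0],60],[[0,0,1.1],[0,0,0],60],[[0,0,1.6],[0,0,0],60],[[0,0,1.6],[0,0,0],60]])

```text
time_s: 4.3
eef_pos: [477.1, -250.0, -13.9]
ee_rot: [-0.0, 1.0, -0.0, -0.0]
force: [-0.2, -0.7, -0.4]
grip_width: 0.601
grip_force: 0.0
```

No contact with the plate at z = -14, which confirms the offset. Now I close.

>>> step_arm(increments=[[[0,0,0],[0,0,0],0],[[0,0,0],[0,0,0],0],[[0,0,0],[0,0,0],0],[[0,0,0],[0,0,0],0],[[0,0,0],[0,0,0],0]], squeeze=50)

```text
time_s: 4.92
eef_pos: [477.5, -250.4, -13.1]
ee_rot: [0.0, 1.0, -0.0, 0.0]
force: [-0.3, -0.4, 6.5]
grip_width: 0.259
grip_force: 49.5
```

>>> step_arm(increments=[[[0,0,-1],[0,0,0],0],[[0,0,-4],[0,0,0],0],[[0,0,-8],[0,0,0],0],[[-1,2,-12],[0,0,0],0],[[-2,5,-16],[0,0,0],0],[[-3.5,9,-17],[0,0,0],0],[[-3.5,13.6,-17],[0,0,0],0],[[-3.5,13.6,-17],[0,0,0],0]])

```text
time_s: 5.92
eef_pos: [441.4, -388.4, 156.3]
ee_rot: [0.0, 1.0, -0.002, -0.0]
force: [0.9, 0.9, -1.2]
grip_width: 0.262
grip_force: 49.3
```

```bash
python3 - <<'E'
from h import *
shot('wrist','w4'); s=ctrl.sense(); print(s['eef_pos'],s['ee_rot'],s['time_s'],s['force'],s['grip_width'],s['grip_force'])
E
```

```text
[ 441.71636935 -386.75654867  156.20096462] [-4.20772892e-04  9.99999425e-01 -9.51173594e-04 -2.59786025e-04] 5.975 [ 0.14998709  1.07972116 -0.4432971 ] 0.25621695257541766 49.26705751073314
```

View pics/w4.png

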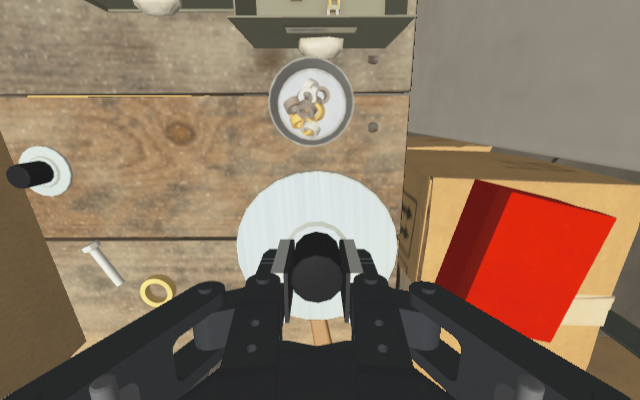

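The lid hangs level in the grip, with its plate around (317,245). The tin rim spans x 269–354 and y 57–146, with the drawer handle's lower edge right at it, at (320,59). I now measure the lid's and rim's centres and the handle.

```bash
python3 - <<'E'
from h import *
from scipy.optimize import least_squares
i=cv2.imread('pics/w4.png'); g=cv2.GaussianBlur(cv2.cvtColor(i,6),(3,3),0).astype(float)
def fit(f,x0,y0,z,r):
    best=None
    gy,gx=np.gradient(g); G=np.hypot(gx,gy)
    T=np.linspace(0,2*np.pi,120)
    for X in np.arange(x0-10,x0+10.1,.5):
        for Y in np.arange(y0-8,y0+8.1,.5):
            p=np.array([proj2(X+r*c,Y+r*s,z) for c,s in zip(np.cos(T),np.sin(T))])
            k=(p[:,1]<225)&(p[:,1]>0)&(p[:,0]>0)&(p[:,0]<639)
            v=cv2.remap(G.astype('f4'),p[k,0].astype('f4')[None],p[k,1].astype('f4')[None],1).mean()
            if best is None or v>best[0]: best=(v,X,Y)
    return best
c=np.load('pics/w4.npz'); Ei=np.linalg.inv(c['extrinsics']); fx,cx,fy,cy=[float(c[k]) for k in('fx','cx','fy','cy')]
def proj2(x,y,z):
    q=Ei@[x,y,z,1]; return fx*q[0]/q[2]+cx,fy*q[1]/q[2]+cy
t0=ray('w4',311.5,101,54); l0=ray('w4',317,245,182); print('eye',t0,l0)
for z in(50,54,58): print('tin',z,fit('w4',t0[0],t0[1],z,37))
print('lid',fit('w4',l0[0],l0[1],182.5,43))
for z in(40,50,60,70,80): print(z,'handle',ray('w4',320,59,z),ray('w1',460,102,z))
for z in(90,110,130): print(z,'drawer lip',ray('w4',320,47,z)[:2], 'topedge corner',ray('w4',415,16,z)[:2],ray('top0',290+632/3.5,90+195/3.5,z)[:2])
E
```

```text
eye [ 521.29088484 -385.7175156    54.        ] [ 444.40229189 -390.06920879  182.        ]
tin 50 (np.float32(12.974566), np.float64(519.290884840437), np.float64(-386.71751559839845))
tin 54 (np.float32(11.50882), np.float64(521.790884840437), np.float64(-386.21751559839845))
tin 58 (np.float32(10.896448), np.float64(525.790884840437), np.float64(-381.21751559839845))
lid (np.float32(25.200928), np.float64(439.90229188667854), np.float64(-389.5692087900734))
40 handle [ 556.47662259 -393.1013283    40.        ] [ 556.56723279 -394.09694246   40.        ]
50 handle [ 554.85353647 -392.99463312   50.        ] [ 556.14736161 -389.68363682   50.        ]
60 handle [ 553.23045034 -392.88793794   60.        ] [ 555.72749043 -385.27033118   60.        ]
70 handle [ 551.60736422 -392.78124276   70.        ] [ 555.30761925 -380.85702553   70.        ]
80 handle [ 549.98427809 -392.67454759   80.        ] [ 554.88774807 -376.44371989   80.        ]
90 drawer lip [ 556.1942402  -392.56387244] topedge corner [ 575.57683777 -458.38939294] [ 572.80265246 -459.10745987]
110 drawer lip [ 552.29710083 -392.35081284] topedge corner [ 570.06890356 -452.70588963] [ 567.17846192 -450.86627781]
130 drawer lip [ 548.39996146 -392.13775324] topedge corner [ 564.56096935 -447.02238632] [ 561.55427137 -442.62509575]
```

```bash
python3 - <<'E'
from h import *
# upper-right drawer: handle low edge, face lower edge corner left; seen in top0 and w1
for z in(100,140,180,220): print(z,'top',ray('top0',290+555/3.5,90+143/3.5,z)[:2],'w1',ray('w1',541,42,z)[:2])
s=ctrl.sense(); print(s['eef_pos'], np.load('pics/w4.npz')['extrinsics'][:3,3])
E
```

```text
100 top [ 605.6601471  -408.91607978] w1 [ 599.97858709 -426.437101  ]
140 top [ 592.71621905 -394.62368158] w1 [ 591.55315613 -400.14483022]
180 top [ 579.77229099 -380.33128339] w1 [ 583.12772518 -373.85255944]
220 top [ 566.82836294 -366.03888519] w1 [ 574.70229422 -347.56028866]
[ 441.71636935 -386.75654867  156.20096462] [ 509.30019629 -390.00013907  330.65879847]
```

The upper drawer's handle (x ≈ 588) is close to where the wrist camera would pass, so I turn the tool half round. The grasp is the same, and the camera then sits on the base side.

>>> step_arm(increments=[[[0,0,0],[0,0,-10],0],[[0,0,0],[0,0,-20],0],[[0,0,0],[0,0,-30],0],[[0,0,0],[0,0,-40],0],[[0,0,0],[0,0,-50],0],[[0,0,0],[0,0,-60],0],[[0,0,0],[0,0,-70],0],[[0,0,0],[0,0,-80],0]])

```text
time_s: 6.98
eef_pos: [442.5, -384.9, 156.6]
ee_rot: [-0.0, 0.764, 0.645, 0.0]
force: [0.3, 0.3, 0.2]
grip_width: 0.262
grip_force: 49.3
```

>>> step_arm(increments=[[[0,0,0],[0,0,-10],0],[[0,0,0],[0,0,-20],0],[[0,0,0],[0,0,-30],0],[[0,0,0],[0,0,-40],0],[[0,0,0],[0,0,-50],0],[[0,0,0],[0,0,-60],0],[[0,0,0],[0,0,-70],0],[[0,0,0],[0,0,-80],0]])

```text
time_s: 7.98
eef_pos: [442.5, -384.8, 156.6]
ee_rot: [-0.0, 0.17, 0.985, 0.0]
force: [0.2, -0.1, -0.3]
grip_width: 0.26
grip_force: 49.3
```

>>> step_arm(increments=[[[0,0,0],[0,0,-10],0],[[0,0,0],[0,0,-20],0],[[0,0,0],[0,0,-20],0]])

```text
time_s: 8.35
eef_pos: [442.5, -385.1, 156.7]
ee_rot: [-0.0, 0.0, 1.0, 0.0]
force: [-1.0, 0.5, -1.6]
grip_width: 0.261
grip_force: 49.3
```

>>> step_arm(increments=[[[-3,0,0],[0,0,0],0],[[-6,0,0],[0,0,0],0],[[-7.5,0,1],[0,0,0],0],[[-7.5,0,4],[0,0,0],0],[[-7.5,0,7],[0,0,0],0],[[-7.5,0,9.5],[0,0,0],0],[[-7.5,0,10.6],[0,0,0],0],[[-7.5,0,10.6],[0,0,0],0]])

```text
time_s: 9.35
eef_pos: [517.0, -385.9, 50.1]
ee_rot: [-0.0, 0.001, 1.0, 0.0]
force: [0.0, 0.5, -1.5]
grip_width: 0.254
grip_force: 49.3
```

```bash
python3 - <<'E'
from h import *
c=shot('wrist','w5'); t=shot('top','t5'); q=shot('scene','s5')
s=ctrl.sense(); print(s['eef_pos'],s['force'])
a=c['img'][:,120:520,::-1]; b=t['img'][110:230,340:500,::-1]; d=q['img'][150:270,340:500,::-1]
z=lambda m:cv2.resize(m,(400,300),interpolation=2)
cv2.imwrite('pics/m5.png',np.hstack([cv2.resize(a,(400,400)),np.vstack([z(b)[:200*1+100],z(d)])[:400]]) if 0 else np.hstack([cv2.resize(a,(400,400)),cv2.resize(np.vstack([b,d]),(267,400),interpolation=2)]))
E
```

```text
[ 517.65896377 -386.59284633   51.66089123] [-0.20656399  0.01741113 -1.2765429 ]
```

View pics/m5.png

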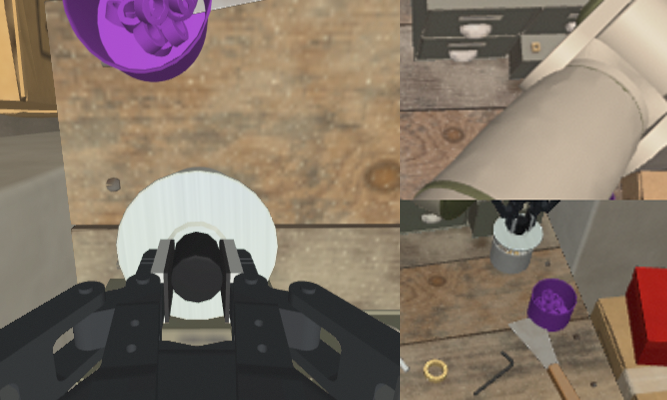

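The scene view (lower right) shows the lid directly above the tin, nearly aligned. I check the sideways offset numerically in that image.

```bash
python3 - <<'E'
from h import *
i=cv2.imread('pics/s5.png'); g=cv2.cvtColor(i,6).astype('f4')
G=np.hypot(cv2.Sobel(g,5,1,0),cv2.Sobel(g,5,0,1)); G=cv2.GaussianBlur(G,(3,3),0)
c=np.load('pics/s5.npz'); Ei=np.linalg.inv(c['extrinsics']); fx,cx,fy,cy=[float(c[k]) for k in('fx','cx','fy','cy')]
def P(p):
    q=np.c_[p,np.ones(len(p))]@Ei.T; return np.c_[fx*q[:,0]/q[:,2]+cx,fy*q[:,1]/q[:,2]+cy].astype('f4')
cam=c['extrinsics'][:3,3]
def fit(x0,y0,mk):
    R=[]
    for X in np.arange(x0-12,x0+12.1,.5):
        for Y in np.arange(y0-12,y0+12.1,.5):
            p=P(mk(X,Y)); R.append((cv2.remap(G,p[None,:,0].copy(),p[None,:,1].copy(),1).mean(),X,Y))
    R.sort(reverse=True); return np.round(R[0],1),np.round(R[15],1)
def lid(z): 
    t=np.arctan2(cam[1]+386,cam[0]-517)+np.linspace(-1.9,1.9,80)
    return lambda X,Y: np.c_[X+43*np.cos(t),Y+43*np.sin(t),0*t+z]
a=np.arctan2(cam[1]+386,cam[0]-517)
def tin(X,Y):
    t=a+np.linspace(-1.5,1.5,60); b=np.c_[X+37*np.cos(t),Y+37*np.sin(t),0*t]
    h=np.linspace(0,35,20); s=[np.c_[X+37*np.cos(a+d)+0*h,Y+37*np.sin(a+d)+0*h,h] for d in(-1.57,1.57)]
    return np.vstack([b]+s)
print('lid',fit(517,-386,lid(76.5)),fit(517,-386,lid(72)))
print('tin',fit(519,-385,tin))
E
```

```text
lid (array([ 234. ,  518.5, -386.5]), array([ 230.4,  517.5, -387. ])) (array([ 234.9,  522. , -388.5]), array([ 231.9,  521. , -387.5]))
tin (array([  68.4,  531. , -395.5]), array([  65.9,  530. , -394.5]))
```

```bash
python3 - <<'E'
from h import *
i=cv2.imread('pics/s5.png').astype(int)
print([np.round(proj('s5',[519,-385,z]),1) for z in(0,54)], 'lid',np.round(proj('s5',[517.5,-386,76]),1))
for r in range(290-120,200,3):
    row=i[r]; print(r,' '.join(f"{row[x,2]-row[x,0]:d}/{row[x].sum()//3}" for x in range(384,432,2)))
E
```

```text
[array([405.6, 185. ]), array([408.4, 173.3])] lid [410.1 168.6]
170 10/66 9/66 10/68 10/67 10/68 9/66 0/181 -3/182 -2/184 -3/181 -4/184 0/164 -2/131 -2/23 -1/15 -2/162 -1/170 -1/184 -3/181 -3/182 -2/181 24/118 27/112 30/118
173 23/91 23/87 27/78 27/79 27/92 27/106 6/92 0/177 -2/182 -2/181 -2/180 -3/183 -3/180 -3/183 -3/181 -2/180 -2/180 -2/183 -2/182 -3/181 -2/179 27/109 28/112 30/116
176 28/86 27/73 27/69 28/70 26/85 23/90 4/93 5/89 3/125 -7/183 -1/178 -3/179 -2/180 -2/181 -3/183 -4/182 -3/178 -2/181 -3/184 0/163 27/106 28/105 29/105 30/112
179 26/95 29/90 27/98 26/97 26/94 14/85 5/87 2/102 9/117 17/97 8/104 10/135 -12/170 -7/185 -6/182 -5/189 -3/170 0/125 21/102 23/81 23/77 20/63 23/65 26/75
182 30/100 30/98 29/97 29/99 28/100 5/84 4/92 2/95 2/99 4/109 18/126 27/142 33/140 59/141 14/148 6/142 4/98 3/87 47/108 51/103 48/102 46/96 45/99 42/106
185 29/80 28/80 43/99 43/98 45/97 8/86 2/95 3/98 4/101 4/104 3/105 4/106 3/104 3/100 5/95 5/95 3/90 28/98 33/100 32/99 33/96 33/103 32/98 39/113
188 43/99 45/103 46/105 43/107 36/90 31/84 4/97 3/100 3/101 5/104 3/107 3/107 3/105 3/102 3/99 4/92 2/85 41/109 41/110 41/105 35/102 32/104 14/77 32/103
191 48/106 46/99 42/94 37/90 34/86 27/86 27/91 9/99 4/104 3/106 3/107 2/105 4/103 5/99 3/98 3/89 40/107 40/108 37/105 38/102 37/104 34/99 33/98 35/107
194 46/99 48/102 49/107 49/112 47/104 35/96 33/94 33/100 33/96 27/101 28/102 23/102 26/102 34/105 42/105 44/107 42/108 42/111 45/106 45/103 44/99 40/96 41/98 42/105
197 39/104 46/111 43/101 43/97 46/103 47/102 47/107 48/105 48/105 46/110 46/113 43/112 40/107 38/100 38/101 41/107 43/112 44/109 42/110 36/94 39/98 13/102 -8/88 -10/82
```

The tin and lid columns match the predicted ones (tin 405.6, lid 410–411), so the alignment is within a couple of mm. I lower slowly.

>>> step_arm(increments=[[[0,0,0.5],[0,0,0],0],[[0,0,0.9],[0,0,0],0],[[0,0,1.2],[0,0,0],0],[[0,0,1.4],[0,0,0],0],[[0,0,1.5],[0,0,0],0],[[0,0,1.5],[0,0,0],0]])

```text
time_s: 10.25
eef_pos: [517.3, -386.2, 35.5]
ee_rot: [0.0, 0.0, 1.0, 0.0]
force: [-0.4, 0.9, -0.4]
grip_width: 0.263
grip_force: 49.3
```

>>> step_arm(increments=[[[0,0,0.1],[0,0,0],0],[[0,0,0.2],[0,0,0],0],[[0,0,0.3],[0,0,0],0],[[0,0,0.3],[0,0,0],0]])

```text
time_s: 10.75
eef_pos: [517.3, -386.3, 32.8]
ee_rot: [0.0, 0.0, 1.0, -0.0]
force: [-0.5, 1.1, 2.5]
grip_width: 0.259
grip_force: 49.7
```

Contact came at the expected height (32.5). I press half a millimetre more, then check.

>>> step_arm(increments=[[[0,0,0.05],[0,0,0],0],[[0,0,0.05],[0,0,0],0]])

```text
time_s: 11.0
eef_pos: [517.4, -386.3, 32.7]
ee_rot: [0.0, 0.0, 1.0, -0.0]
force: [-3.2, 1.9, 4.9]
grip_width: 0.261
grip_force: 50.0
```

>>> step_arm(increments=[[[0,0,0],[0,0,0],30],[[0,0,0],[0,0,0],40],[[0,0,0],[0,0,0],55],[[0,0,0],[0,0,0],60],[[0,0,0],[0,0,0],60]])

```text
time_s: 11.62
eef_pos: [517.3, -386.2, 31.9]
ee_rot: [-0.0, 0.0, 1.0, 0.0]
force: [-0.3, 0.4, 0.2]
grip_width: 0.602
grip_force: 0.0
```

>>> step_arm(increments=[[[0,0,-1],[0,0,0],60],[[0,0,-4],[0,0,0],60],[[0,0,-8],[0,0,0],60],[[2,0,-11],[0,0,0],60],[[6,0,-13],[0,0,0],60],[[10,0,-14],[0,0,0],60],[[14,0,-14],[0,0,0],60],[[14,0,-14],[0,0,0],60]])

```text
time_s: 12.62
eef_pos: [375.7, -386.5, 173.3]
ee_rot: [0.0, 0.001, 1.0, -0.001]
force: [0.7, -0.3, -0.3]
grip_width: 0.598
grip_force: 0.0
```

```bash
python3 - <<'E'
from h import *
shot('scene','s6'); shot('top','t6'); s=ctrl.sense(); print(s['eef_pos'],s['force'],s['time_s'])
# scene: column spans of lid (bright, neutral) and tin (neutral grey) per row
i=cv2.imread('pics/s6.png').astype(int)
for r in range(156,200,2):
    row=i[r]; ok=(abs(row[:,2]-row[:,0])<8); b=np.where(ok&(row.sum(1)>450))[0]; b=b[(b>380)&(b<440)]
    n=np.where(ok&(row.sum(1)>230)&(row.sum(1)<=450))[0]; n=n[(n>380)&(n<425)]
    print(r,b.min() if len(b) else '',b.max() if len(b) else '','|',n.min() if len(n) else '',n.max() if len(n) else '')
t=cv2.imread('pics/t6.png'); m=((t.min(2)>140)*255).astype('uint8'); w=np.zeros_like(m); w[140:215,400:470]=m[140:215,400:470]
c=max(cv2.findContours(w,0,1)[0],key=cv2.contourArea); e=cv2.fitEllipse(c) ; print('top lid',e,ray('t6',*e[0],58.5))
print('pred in top',proj('t6',[517.5,-386,58.5]))
E
```

```text
[ 377.56064599 -386.42382224  172.75549688] [0.34101131 0.45158271 0.12995287] 12.725
156   | 423 423
158   |  
160   |  
162 404 411 | 412 412
164 399 415 | 407 416
166 397 416 | 415 415
168 396 417 | 406 406
170 395 418 | 419 420
172 395 419 | 405 420
174 395 420 | 412 412
176 396 420 | 395 421
178 398 421 | 395 424
180 400 421 | 395 399
182 402 418 | 394 419
184 410 411 | 394 417
186   | 395 417
188   | 396 416
190   | 398 415
192   | 401 412
194   |  
196   |  
198   | 424 424
top lid ((435.74853515625, 172.72467041015625), (35.49347686767578, 39.09724426269531), 167.25555419921875) [ 519.60200555 -386.17403835   58.5       ]
pred in top (np.float64(435.7413485843424), np.float64(173.61763450780475))
```

```bash
python3 - <<'E'
from h import *
T=np.linspace(0,6.283,200)
for nm,img in(('s6',(380,440,150,200)),('t6',(400,475,140,215))):
    i=cv2.imread(f'pics/{nm}.png').astype(int); x0,x1,y0,y1=img
    w=np.zeros(i.shape[:2],'uint8'); w[y0:y1,x0:x1]=(((i.min(2)>135)&(i.max(2)-i.min(2)<15))*255)[y0:y1,x0:x1]
    c=max(cv2.findContours(w,0,1)[0],key=cv2.contourArea); h=cv2.convexHull(c); e=cv2.fitEllipse(h); print(nm,'seen',np.round(np.r_[e[0],e[1],e[2]],1),cv2.boundingRect(h))
    for tx,ty in((0,0),(5,0),(-5,0),(0,5),(0,-5)):   # tilt of plate in deg about world x,y
        a=np.radians([tx,ty]); p=np.array([proj(nm,[518+43*np.cos(t),-386+43*np.sin(t),58+43*(np.sin(t)*np.tan(a[0])-np.cos(t)*np.tan(a[1]))]) for t in T]).astype('f4')
        e=cv2.fitEllipse(p); k=proj(nm,[518+30*a[1],-386-30*a[0],88.5]); print(tx,ty,np.round(np.r_[e[0],e[1],e[2]],1),'knob',np.round(k,1))
    d=np.zeros_like(w); d[y0:y1,x0:x1]=((i.max(2)<50)*255)[y0:y1,x0:x1]
    hull=np.zeros_like(w); cv2.fillConvexPoly(hull,h,255); d&=hull; ys,xs=np.where(d); print('knob dark',xs.min(),xs.max(),ys.min(),ys.max(),xs.mean(),ys.mean())
E
```

```text
s6 seen [408.6 172.9  22.2  28.4 107.7] (395, 162, 28, 23)
0 0 [409.1 172.8  22.3  30.2 101.6] knob [410.8 165.6]
5 0 [409.1 172.8  21.5  30.2 107.7] knob [411.7 165.4]
-5 0 [409.1 172.8  23.   30.4  94.4] knob [409.9 165.7]
0 5 [409.1 172.8  20.7  30.2  99.1] knob [410.5 164.9]
0 -5 [409.1 172.8  23.9  30.2 105.1] knob [411.  166.2]
knob dark 407 421 164 174 410.5810810810811 168.98648648648648
t6 seen [435.6 173.9  35.6  37.7 117.7] (418, 156, 37, 37)
0 0 [435.7 173.6  35.9  37.9 121.4] knob [439.7 170.5]
5 0 [435.6 173.6  35.1  37.6 135.8] knob [440.9 170.5]
-5 0 [435.8 173.6  36.4  38.4 104. ] knob [438.6 170.6]
0 5 [435.7 173.7  35.   38.1 118.9] knob [439.7 169.4]
0 -5 [435.7 173.5  36.8  37.6 130.2] knob [439.8 171.7]
knob dark 433 443 167 177 437.9125 172.25
```

The lid's outlines match a level plate at rim height, the tin has not moved, and the arm is clear. I hand in.

```bash
python3 -c "
from rig import ctrl
print(ctrl.finish_job())"
```

```text
the job is handed in; nothing more can be done
None
```

I set the larger lid on the grey tin and handed the job in at about 12.7 s: camera checks show it level and down on the rim, with the tin unmoved and the arm clear; no verdict came back.

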